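# Park the orange lane stop

### The arm

A 6-joint arm with a two-finger parallel gripper is mounted at the origin on the work surface. World frame = base frame: x ahead of the robot, y to its left, z up, the work surface at z = 0. Lengths are in m, angles in rad, forces in N, time in s.
With the tool pointing down it reaches from about 0.275 to 0.85 m from the base axis. Payload 5.2 kg.
Tool frame: the origin (TCP) lies between the finger pads; the fingertips stand 22 mm ahead of it and the grasp point (between the pads) lies 3 mm ahead of it; z points along the fingers, x is the direction in which the jaws open and shut, and the axes are right-handed (so a half turn about z gives the same grasp; the last joint's range is limited). The gripper opens to 85 mm and grips with 20 to 120 N. Pads are 22 mm wide; open, the fingers measure 114 mm over their backs; the gripper's body (76 mm by 85 mm) begins 54 mm behind the grasp point. The pads swing forward as they close: fully open they stand 13 mm farther back than shut.
Start: joints at [-1.405, 0.259, 1.535, -0, 1.348, -0.203], TCP at [0.198, -0.513, 0.253] pointing down, gripper open.
Joint ranges: [-3.14, 3.14], [-0.91, 2.08], [0.19, 2.58], [-1.22, 4.36], [0.22, 2.71], [-3.12, 3.12]. Speed limits (rad/s): [2.57, 2.57, 3.14, 3.14, 3.14, 3.14].

### API

Orientations are given as a unit quaternion [w, x, y, z].
In Python, from rig import get_obs, camera, get_calibration, finish_job, find_in gives the robot as it stands.
- The arm moves only by the tool arm_command, never from a script. Its argument "deltas" is a list of rows, each a list of 3 entries, a list of its own where there are three numbers: the shift along the tool's x, y, z in cm, then the turn, a rotation vector about the tool's x, y, z in degrees, then the finger opening in cm, from 0 to 8.54. In form: [[[tx, ty, tz], [wx, wy, wz], claw], ...]. A call has exactly 5 rows; each row shifts and turns the commanded pose from where the row before left it, along the tool's axes as they then stand; what a row does not reach is not made up. A row lasts 1/10 s, in which the tool goes at most 50 mm and 8.59 degrees, less where a joint would pass 70% of its speed; a pose out of reach is approached as far as the arm can. A call is refused whole if a number of a shift passes 5 or a number of a turn 8.59, either way. A call with a gripper value outside its range is refused whole. The fingers move at their own pace and stop on an object; the grip force is fixed at half the most. Time passes only in rows, so rows that do not move let the fingers close, or fill a call up. It gives the time, the measured TCP pose, the force and the opening at its end, in the units of the state.
- get_obs(): the state, without advancing time (a new reading comes with each control period).
- camera(name): name is "scene" or "top" or "wrist"; returns the picture (384x512x3 uint8, red, green, blue); there is no depth.
- get_calibration(name): a dict with "fx", "fy", "cx", "cy" (pixels), "rvec" (rotation vector, rad) and "tvec" (3), from world to camera coordinates, as OpenCV has them. Camera axes: x right, y down, z forward; pixel columns grow to the right and rows downward; lengths in m; the calibration is good to about 2 mm. A picture is of the moment at which its call begins: read the wrist's pose just before it. get_calibration takes no time and is no camera call; for the wrist camera it gives the pose at the moment of the call.
- finish_job(): hands the job in, once; it reports no verdict.
Trained networks look in the newest picture that a camera, given by its name, has taken for a name from the list of things; names that differ only in an ending like _2 or _b are one class to them, and where a whole thing is asked for, a point or a joint stands for the part that bears it (a point fixed in the world has none). Each returns a list of dicts, best first, with "p" (0 to 1); they miss things now and then, are a little off and sometimes report something else, mostly with a low value. They report only what shows in the picture. A call takes as long as a camera call.
- find_in(name, camera): "uv" ([column, row] in pixels, amid what is visible of it).
The state is a dict: "t": time; "joint_pos": joint angles; "joint_velocities": joint speeds; "joint_torque": joint torques, N m; "tcp_pos": TCP position; "eef_rot": TCP orientation; "contact_force": force on the tool from outside, world axes, zero at the start; "torque": the same for the moment, N m; "gripper_width": opening from 0.0 (shut) to 1.0 (fully open).
Only numpy, scipy, OpenCV 4.12 (cv2) and the standard library are available. Lean on these libraries where they do the work, as an engineer would, in place of code of your own. Each camera call takes 0.05 s, during which the arm holds its last target. There are 200 camera calls.

### The job

The board carriers in one lane are ready to run. Pull up the orange T-handle of that lane's sprung stop pin, twist it anticlockwise (seen from above) and let it down into its rest notch, so that the pin stays raised when you let go. Leave the black-handled stop on the other lane as it is.

Things in the scene. Friction and masses are not known exactly. Their poses are not given: they have to be found in the camera images.
- orange_grip (a point): Centre of the orange T-handle's upright grip bar (46 mm long, 12 thick, 24 high) on a stem above the bridge of one of two 260 x 94 mm aluminium lanes; 112 mm above the table with the pin down. x runs along the bar, y across its thickness (pinch across y from above), z up; it moves with the handle. Below it a steel collar (42 mm wide) reaches 82 mm; nothing else within 100 mm is higher.
- orange_stop (a joint): How far the orange handle with its stop pin is pulled straight up, m: 0 = pin down (start), 0.023 = end of travel. A spring pulls it down, about 5 N at 0, 11 N at the top. Its cross pin sits in a slot of the collar and must be pulled up at least 18 mm to pass over a ridge; in the rest notch behind the ridge it comes down to 14 mm and stays.
- orange_handle (a joint): Turn of the orange handle about its vertical axis, rad, positive anticlockwise seen from above. Starts within 0.08 of 0, with some 0.2 of play in the slot; lifted over the ridge it turns freely up to a stop at 1.4. The rest notch takes it from about 0.95 to 1.4 (middle 1.17).
- black_grip (a point): Centre of the grip bar of the other lane's stop: the same mechanism and sizes, but with a black T-handle; must be left as it is.

How it is judged:
By the outcome, as a careful person would: the job done as asked, in the order asked, and still so for the second after the job is handed in, with the robot touching nothing.
It also fails if it takes over 32 s, if anything falls off the work surface, if the arm or the gripper's body presses on something with over 40 N, if the wrist force passes 120 N, or if a joint passes its speed limit or range.

## Working session

There is one attempt and no reset: what is moved stays moved. The work goes in short steps, Python scripts to look and compute and a tool call to move; the robot and the scene stay as the last step left them, time stands still between calls to the robot, and variables do not carry over. Pictures are saved under pics/ and viewed, on a budget of 10 in all, crops included, one or two more only if the job needs it, and the job is handed in when it is done.

Besides the shell and the picture viewer there is one more tool, called after "Call:" as name([rows], argument=value, ...), one row to a line, values as JSON. arm_command: Moves the arm, as the interface text tells. Its arguments: {"type":"object","properties":{"deltas":{"type":"array"}},"required":["deltas"]}

```bash
mkdir -p pics; cat > h.py <<'E'
import numpy as np, cv2
from rig import *
from scipy.spatial.transform import Rotation as R
def cal(n):
    c=get_calibration(n); K=np.array([[c['fx'],0,c['cx']],[0,c['fy'],c['cy']],[0,0,1.]])
    return K,R.from_rotvec(np.ravel(c['rvec'])).as_matrix(),np.ravel(c['tvec'])
def ray(n,uv,z):
    K,r,t=cal(n); d=r.T@np.linalg.solve(K,[uv[0],uv[1],1.]); o=-r.T@t
    return o+d*(z-o[2])/d[2]
def proj(n,p):
    K,r,t=cal(n); q=K@(r@np.asarray(p)+t); return q[:2]/q[2]
def snap(n,f):
    im=camera(n); cv2.imwrite('pics/'+f,cv2.cvtColor(im,cv2.COLOR_RGB2BGR)); return im
E
python3 - <<'E'
from h import *
a=snap('top','top1.png'); 
for g in ['orange_grip','black_grip']:
    for d in find_in(g,'top')[:3]: print('top',g,d,ray('top',d['uv'],.124))
b=snap('scene','sc1.png')
for g in ['orange_grip','black_grip']:
    for d in find_in(g,'scene')[:3]: print('scene',g,d,ray('scene',d['uv'],.112))
o=get_obs(); print(o['t'],o['tcp_pos'],o['eef_rot'],o['gripper_width'])
cv2.imwrite('pics/both.png',cv2.resize(np.hstack([a,b])[:,:,::-1],(800,300)))
E
```

```text
top orange_grip {'uv': [115.4, 208.1], 'p': 0.84} [0.50086838 0.24492095 0.124     ]
top black_grip {'uv': [346.4, 178.1], 'p': 0.64} [ 0.56067276 -0.18701275  0.124     ]
scene orange_grip {'uv': [336.8, 113.9], 'p': 0.69} [0.5091585  0.25143565 0.112     ]
scene black_grip {'uv': [200.7, 261.6], 'p': 0.96} [ 0.56889506 -0.18527855  0.112     ]
0.3 [ 0.19827309 -0.51285209  0.25301696] [-2.40229826e-04  8.24757423e-01 -5.65486594e-01 -2.18147897e-04] 0.9971492065017793
```

View pics/both.png

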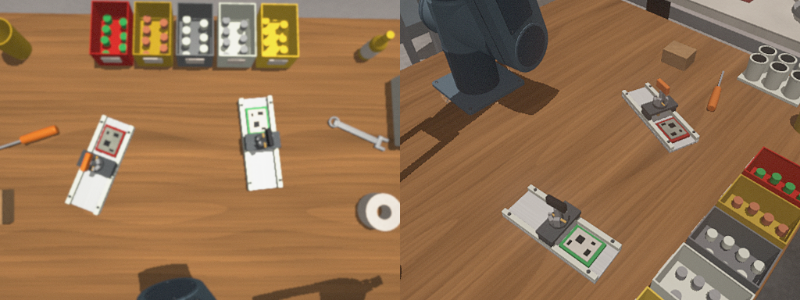

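The composite shows the orange bar left at about (83,160) in the top half and (663,87) in the scene half. The black one is to the right. Next I'll zoom in for the bar direction.

```bash
python3 - <<'E'
import sys
from h import *
a=cv2.imread('pics/top1.png'); b=cv2.imread('pics/sc1.png')
def mask(im,c,r=30):
    h=cv2.cvtColor(im,cv2.COLOR_BGR2HSV); m=cv2.inRange(h,(5,170,120),(16,255,255)); k=np.zeros_like(m); x,y=map(int,c); k[y-r:y+r,x-r:x+r]=1; return m*k
for n,im,c in (('top',a,(115,208)),('scene',b,(337,114))):
    m=mask(im,c,22); p=np.argwhere(m)[:,::-1].astype(float); r=cv2.minAreaRect(p.astype(np.float32)); print(n,len(p),r)
    for q in cv2.boxPoints(r): print(q, ray(n,q,.124))
c1=cv2.resize(a[158:258,60:170],(440,400),interpolation=cv2.INTER_CUBIC); c2=cv2.resize(b[74:164,285:385],(360,400),interpolation=cv2.INTER_CUBIC)
cv2.imwrite('pics/z.png',np.hstack([c1,c2]))
E
```

```text
top 190 ((110.05000305175781, 206.85003662109375), (8.854375839233398, 23.084627151489258), 18.43494987487793)
[102.200005 216.40004 ] [0.48534669 0.26847573 0.124     ]
[109.50001 194.50005] [0.52612077 0.25689552 0.124     ]
[117.9     197.30003] [0.52100526 0.24116935 0.124     ]
[110.6     219.20003] [0.48027213 0.25284362 0.124     ]
scene 103 ((336.2500305175781, 110.24999237060547), (21.92030906677246, 9.899494171142578), 45.0)
[325.00003 105.99999] [0.48400491 0.24222198 0.124     ]
[332.00003  98.99999] [0.48041115 0.27138017 0.124     ]
[347.50003 114.49999] [0.53380705 0.25110283 0.124     ]
[340.50003 121.49999] [0.53641164 0.22326797 0.124     ]
```

View pics/z.png

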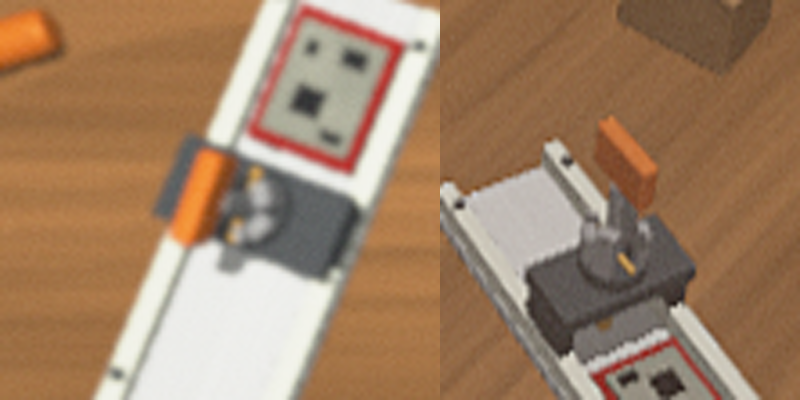

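Both crops show the orange bar parallel to the lane, about -19° in world, near (0.504,0.25). The brass cross pin is in the collar, pin down. Now I'll plan the hover approach, with the jaws' x axis at world yaw 71°.

```bash
cat >> h.py <<'E'
def yaw(q):
    x=R.from_quat(q,scalar_first=True).as_matrix()[:,0]; return np.degrees(np.arctan2(x[1],x[0]))
def plan(target,psi1,n):
    "rows of tool-frame shift (cm), turn wz (deg), tool pointing down"
    o=get_obs(); p=np.array(o['tcp_pos']); psi=yaw(o['eef_rot']); d=(np.array(target)-p)*100/n; w=(psi1-psi)/n
    print('at',o['t'],p.round(4),round(psi,1),'F',np.round(o['contact_force'],1),'w',round(o['gripper_width'],3),'J',np.round(o['joint_pos'],2))
    for i in range(n):
        a=np.radians(psi+w*i); c,s=np.cos(a),np.sin(a)
        print([[round(c*d[0]+s*d[1],2),round(s*d[0]-c*d[1],2),round(-d[2],2)],[0,0,round(-w,2)],8.5])
E
python3 -c "
from h import *
plan([.50,.25,.24],71,20)"
```

```text
at 0.3 [ 0.1983 -0.5129  0.253 ] -68.9 F [0.1 0.2 0.2] w 0.997 J [-1.4   0.26  1.54  0.    1.35 -0.2 ]
[[np.float64(-3.01), np.float64(-2.78), np.float64(0.07)], [0, 0, np.float64(-6.99)], 8.5]
[[np.float64(-2.65), np.float64(-3.13), np.float64(0.07)], [0, 0, np.float64(-6.99)], 8.5]
[[np.float64(-2.25), np.float64(-3.43), np.float64(0.07)], [0, 0, np.float64(-6.99)], 8.5]
[[np.float64(-1.82), np.float64(-3.68), np.float64(0.07)], [0, 0, np.float64(-6.99)], 8.5]
[[np.float64(-1.36), np.float64(-3.87), np.float64(0.07)], [0, 0, np.float64(-6.99)], 8.5]
[[np.float64(-0.88), np.float64(-4.01), np.float64(0.07)], [0, 0, np.float64(-6.99)], 8.5]
[[np.float64(-0.38), np.float64(-4.08), np.float64(0.07)], [0, 0, np.float64(-6.99)], 8.5]
[[np.float64(0.12), np.float64(-4.1), np.float64(0.07)], [0, 0, np.float64(-6.99)], 8.5]
[[np.float64(0.62), np.float64(-4.06), np.float64(0.07)], [0, 0, np.float64(-6.99)], 8.5]
[[np.float64(1.11), np.float64(-3.95), np.float64(0.07)], [0, 0, np.float64(-6.99)], 8.5]
[[np.float64(1.58), np.float64(-3.79), np.float64(0.07)], [0, 0, np.float64(-6.99)], 8.5]
[[np.float64(2.03), np.float64(-3.57), np.float64(0.07)], [0, 0, np.float64(-6.99)], 8.5]
[[np.float64(2.45), np.float64(-3.29), np.float64(0.07)], [0, 0, np.float64(-6.99)], 8.5]
[[np.float64(2.83), np.float64(-2.97), np.float64(0.07)], [0, 0, np.float64(-6.99)], 8.5]
[[np.float64(3.17), np.float64(-2.6), np.float64(0.07)], [0, 0, np.float64(-6.99)], 8.5]
[[np.float64(3.46), np.float64(-2.2), np.float64(0.07)], [0, 0, np.float64(-6.99)], 8.5]
[[np.float64(3.71), np.float64(-1.76), np.float64(0.07)], [0, 0, np.float64(-6.99)], 8.5]
[[np.float64(3.89), np.float64(-1.29), np.float64(0.07)], [0, 0, np.float64(-6.99)], 8.5]
[[np.float64(4.02), np.float64(-0.81), np.float64(0.07)], [0, 0, np.float64(-6.99)], 8.5]
[[np.float64(4.09), np.float64(-0.32), np.float64(0.07)], [0, 0, np.float64(-6.99)], 8.5]
```

Call:
arm_command([
  [[-3.0,-2.8,0.1],[0,0,-7],8.5],
  [[-2.6,-3.1,0.1],[0,0,-7],8.5],
  [[-2.2,-3.4,0.1],[0,0,-7],8.5],
  [[-1.8,-3.7,0.1],[0,0,-7],8.5],
  [[-1.4,-3.9,0.1],[0,0,-7],8.5],
])

```text
t: 0.8
tcp_pos: [0.2744, -0.3215, 0.2483]
eef_rot: [0.0, 0.957, -0.289, 0.0]
contact_force: [0.8, -0.5, 0.2]
gripper_width: 0.998
```

Call:
arm_command([
  [[-0.9,-4.0,0.1],[0,0,-7],8.5],
  [[-0.4,-4.1,0.1],[0,0,-7],8.5],
  [[0.1,-4.1,0.1],[0,0,-7],8.5],
  [[0.6,-4.1,0.1],[0,0,-7],8.5],
  [[1.1,-4.0,0.1],[0,0,-7],8.5],
])

```text
t: 1.3
tcp_pos: [0.3491, -0.1293, 0.2435]
eef_rot: [0.0, 1.0, 0.012, 0.0]
contact_force: [0.7, -0.7, -0.2]
gripper_width: 0.996
```

Call:
arm_command([
  [[1.6,-3.8,0.1],[0,0,-7],8.5],
  [[2.0,-3.6,0.1],[0,0,-7],8.5],
  [[2.4,-3.3,0.1],[0,0,-7],8.5],
  [[2.8,-3.0,0.1],[0,0,-7],8.5],
  [[3.2,-2.6,0.1],[0,0,-7],8.5],
])

```text
t: 1.8
tcp_pos: [0.4235, 0.0624, 0.2385]
eef_rot: [0.0, 0.95, 0.313, 0.0]
contact_force: [1.0, -0.9, 0.4]
gripper_width: 0.997
```

Call:
arm_command([
  [[3.5,-2.2,0.1],[0,0,-7],8.5],
  [[3.7,-1.8,0.1],[0,0,-7],8.5],
  [[3.9,-1.3,0],[0,0,-7],8.5],
  [[4.0,-0.8,0],[0,0,-7],8.5],
  [[4.1,-0.3,0],[0,0,-7],8.5],
])

```text
t: 2.3
tcp_pos: [0.4987, 0.2537, 0.2363]
eef_rot: [0.0, 0.812, 0.584, 0.0]
contact_force: [0.5, -1.2, 1.2]
gripper_width: 0.999
```

```bash
python3 - <<'E'
from h import *
plan([.50,.25,.24],71,1)
im=snap('wrist','w1.png')
for d in find_in('orange_grip','wrist')[:2]: print(d,ray('wrist',d['uv'],.118))
h=cv2.cvtColor(im,cv2.COLOR_RGB2HSV); m=cv2.inRange(h,(5,170,120),(16,255,255))
n,l,s,c=cv2.connectedComponentsWithStats(m)
for i in range(1,n):
    if s[i,4]>150:
        p=np.argwhere(l==i)[:,::-1].astype(np.float32); print(s[i],c[i])
        for q in cv2.boxPoints(cv2.minAreaRect(p)): print(q,ray('wrist',q,.124).round(4))
E
```

```text
at 2.3 [0.4987 0.2537 0.2363] 71.4 F [ 0.5 -1.2  1.2] w 0.999 J [ 0.27  0.29  1.54 -0.    1.32 -0.98]
[[np.float64(-0.31), np.float64(0.24), np.float64(-0.37)], [0, 0, np.float64(0.44)], 8.5]
{'uv': [260.3, 184.7], 'p': 0.91} [0.4989225 0.2617006 0.118    ]
[ 391  141   95   69 2120] [438.20471698 174.76603774]
[389.01547 193.77377] [0.5344 0.3514 0.124 ]
[475.39957 137.74088] [0.512  0.4176 0.124 ]
[487.28232 156.06015] [0.5282 0.4242 0.124 ]
[400.89822 212.09305] [0.5521 0.3572 0.124 ]
[255 176  14  42 207] [264.25603865 203.92753623]
[255. 176.] [0.4893 0.2606 0.124 ]
[268. 176.] [0.4923 0.2697 0.124 ]
[268. 217.] [0.5237 0.2597 0.124 ]
[255. 217.] [0.5205 0.2502 0.124 ]
```

View pics/w1.png

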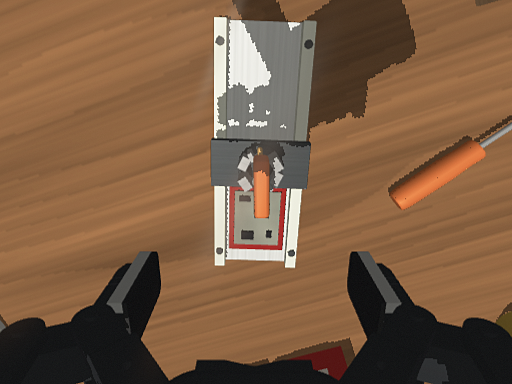

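The wrist picture shows the bar at columns 254–268, rows ~155–217, parallel to the lane (about -18°) and centred near (0.501,0.261). The top view agrees to about 4 mm. I'll descend partway and look closer.

Call:
arm_command([
  [[0.4,0,2.2],[0,0,0],8.5],
  [[0.3,0,2.2],[0,0,0],8.5],
  [[0,0,2.2],[0,0,0],8.5],
  [[0,0,0],[0,0,0],8.5],
  [[0,0,0],[0,0,0],8.5],
])

```text
t: 2.9
tcp_pos: [0.5005, 0.2579, 0.1705]
eef_rot: [-0.0, 0.814, 0.581, -0.0]
contact_force: [-0.1, 0.4, 0.5]
gripper_width: 0.997
```

```bash
python3 - <<'E'
from h import *
o=get_obs(); print(o['tcp_pos'],yaw(o['eef_rot']))
im=snap('wrist','w2.png')
K,r,t=cal('wrist'); print('cam',(-r.T@t).round(3))
h=cv2.cvtColor(im,cv2.COLOR_RGB2HSV); m=cv2.inRange(h,(4,150,50),(17,255,255)); m[:,350:]=0
n,l,s,c=cv2.connectedComponentsWithStats(m); i=1+np.argmax(s[1:,4]); print(s[i],c[i])
p=np.argwhere(l==i)[:,::-1].astype(np.float32)
for q in cv2.boxPoints(cv2.minAreaRect(p)): print(q,ray('wrist',q,.124).round(4))
for g in [[.501,.261,.124],o['tcp_pos']]: print(proj('wrist',g))
cv2.imwrite('pics/w2b.png',cv2.resize(im[100:340,120:400,::-1],(700,600),interpolation=cv2.INTER_CUBIC))
E
```

```text
[0.50050579 0.25788156 0.17049583] 71.0661580863243
cam [0.422 0.285 0.293]
[ 245  182   22   83 1378] [256.47387518 229.2670537 ]
[244.08215 182.45042] [0.4735 0.2623 0.124 ]
[264.8085  181.95692] [0.4768 0.2729 0.124 ]
[266.7581  263.83905] [0.525  0.2581 0.124 ]
[246.03174 264.33258] [0.5214 0.2465 0.124 ]
[258.27842438 227.17139383]
[252.53266387 276.23831387]
```

View pics/w2b.png

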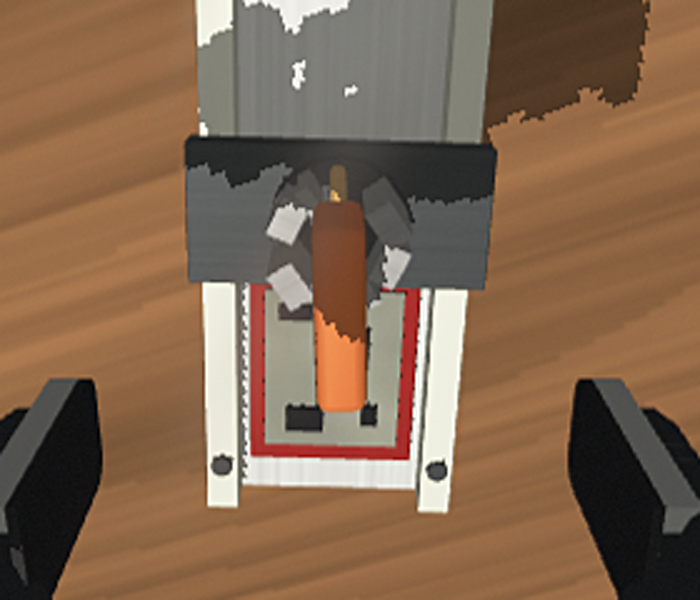

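The bar is sharp: the far end is at row 264 → (0.523,0.252), so the centre is (0.5014,0.2596) with direction -18°. The jaws straddle it, so I'll descend and close.

Call:
arm_command([
  [[0.2,0,2],[0,0,-1],8.5],
  [[0,0,2],[0,0,0],6],
  [[0,0,1.4],[0,0,0],4],
  [[0,0,0],[0,0,0],3],
  [[0,0,0],[0,0,0],2.4],
])

```text
t: 3.45
tcp_pos: [0.5021, 0.2604, 0.1177]
eef_rot: [0.0, 0.808, 0.589, 0.001]
contact_force: [0.3, 0.0, 0.2]
gripper_width: 0.324
```

Call:
arm_command([
  [[0,0,0],[0,0,0],0],
  [[0,0,0],[0,0,0],0],
  [[0,0,0],[0,0,0],0],
  [[0,0,0],[0,0,0],0],
  [[0,0,0],[0,0,0],0],
])

```text
t: 3.95
tcp_pos: [0.502, 0.2594, 0.1181]
eef_rot: [0.001, 0.808, 0.589, 0.0]
contact_force: [-0.9, -5.4, 5.0]
gripper_width: 0.132
```

Call:
arm_command([
  [[0,0,0],[0,0,0],0],
  [[0,0,0],[0,0,0],0],
  [[0,0,0],[0,0,0],0],
  [[0,0,0],[0,0,0],0],
  [[0,0,0],[0,0,0],0],
])

```text
t: 4.45
tcp_pos: [0.502, 0.2593, 0.1181]
eef_rot: [0.001, 0.808, 0.589, 0.0]
contact_force: [-1.8, -4.2, 4.9]
gripper_width: 0.126
```

Gripped: opening about 11 mm, small forces. Next I'll lift 21 mm and check the collar axis against the grip meanwhile.

Call:
arm_command([
  [[0,0,-0.5],[0,0,0],0],
  [[0,0,-0.5],[0,0,0],0],
  [[0,0,-0.5],[0,0,0],0],
  [[0,0,-0.4],[0,0,0],0],
  [[0,0,-0.2],[0,0,0],0],
])

```text
t: 4.95
tcp_pos: [0.5016, 0.2593, 0.1371]
eef_rot: [0.001, 0.808, 0.589, -0.001]
contact_force: [4.2, -4.4, -11.3]
gripper_width: 0.123
```

```bash
python3 - <<'E'
from h import *
o=get_obs(); print(o['tcp_pos'],o['contact_force'],o['torque'])
im=snap('wrist','w3.png'); print(proj('wrist',o['tcp_pos']), proj('wrist',[.5014,.2596,.082]))
s=snap('scene','s3.png'); print(find_in('orange_grip','scene'))
cv2.imwrite('pics/c3.png',np.hstack([cv2.resize(im[140:340,150:350],(400,400)),cv2.resize(s[64:164,285:385],(400,400))])[:,:,::-1])
E
```

```text
[0.50157749 0.25932625 0.13705277] [  4.22520435  -4.44675798 -11.28506619] [-0.66149095 -0.73232298 -0.02270273]
[253.56210285 278.11907144] [254.07929598 222.41759346]
[{'uv': [339.6, 115.7], 'p': 0.75}]
```

View pics/c3.png

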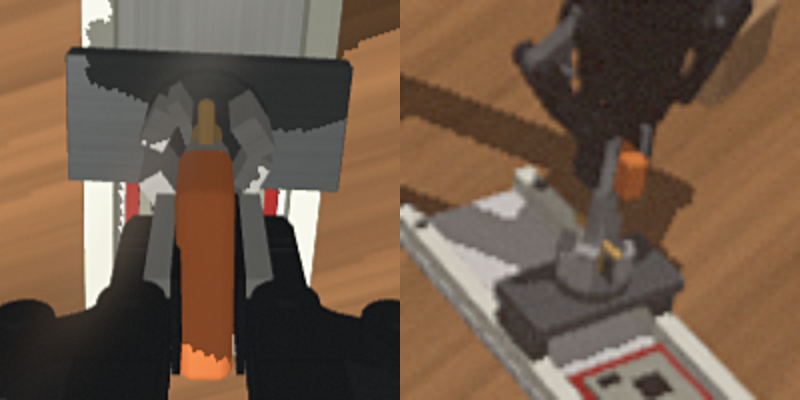

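The left crop shows the bar between the pads, centred laterally on the collar. The right crop shows the stem drawn up with the brass cross pin raised in its slot. I'll lift 2 mm more for margin, then start the twist.

Call:
arm_command([
  [[0,0,-0.2],[0,0,0],0],
  [[0,0,0],[0,0,0],0],
  [[0,0,0],[0,0,0],0],
  [[0,0,0],[0,0,-3],0],
  [[0,0,0],[0,0,-3],0],
])

```text
t: 5.6
tcp_pos: [0.5016, 0.2594, 0.1387]
eef_rot: [0.001, 0.776, 0.631, -0.001]
contact_force: [3.9, -5.1, -11.5]
gripper_width: 0.131
```

```bash
python3 - <<'E'
from h import *
o=get_obs(); print(o['tcp_pos'],yaw(o['eef_rot']),o['contact_force'],o['torque'])
for k in (-.021,.021):
  print((proj('wrist',[.5014+.95*k,.2596-.31*k,.082])-[150,140])*2)
E
```

```text
[0.50159276 0.25935956 0.13867991] 78.23721770732458 [  3.86754609  -5.10922038 -11.45194964] [-0.5807799  -0.70737868 -0.02565013]
[216.34036825  96.21717913]
[200.55527207 225.4379916 ]
```

Call:
arm_command([
  [[0,0,0],[0,0,-5],0],
  [[0,0,0],[0,0,-5],0],
  [[0,0,0],[0,0,-5],0],
  [[0,0,0],[0,0,-5],0],
  [[0,0,0],[0,0,0],0],
])

```text
t: 6.1
tcp_pos: [0.5015, 0.2597, 0.1387]
eef_rot: [0.0, 0.655, 0.756, -0.001]
contact_force: [4.1, -3.8, -12.9]
gripper_width: 0.125
```

```bash
python3 - <<'E'
from h import *
o=get_obs(); print(o['tcp_pos'],yaw(o['eef_rot']),o['contact_force'],o['torque'],o['joint_pos'])
E
```

```text
[0.50150675 0.25965695 0.13866328] 98.16592856014924 [  4.13454387  -3.79940523 -12.93251209] [-0.57230692 -0.74371811  0.03052962] [ 2.80939568e-01  3.85943326e-01  1.65307191e+00 -1.24710003e-03
  1.10324671e+00 -1.43181635e+00]
```

No resisting torque, past the slot play. I'll finish the twist.

Call:
arm_command([
  [[0,0,0],[0,0,-5],0],
  [[0,0,0],[0,0,-6],0],
  [[0,0,0],[0,0,-6],0],
  [[0,0,0],[0,0,-6],0],
  [[0,0,0],[0,0,-6],0],
])

```text
t: 6.6
tcp_pos: [0.5013, 0.26, 0.1387]
eef_rot: [-0.0, 0.444, 0.896, -0.0]
contact_force: [3.2, -3.2, -12.4]
gripper_width: 0.127
```

Call:
arm_command([
  [[0,0,0],[0,0,-6],0],
  [[0,0,0],[0,0,-5],0],
  [[0,0,0],[0,0,0],0],
  [[0,0,0],[0,0,0],0],
  [[0,0,0],[0,0,0],0],
])

```text
t: 7.1
tcp_pos: [0.5012, 0.2601, 0.139]
eef_rot: [-0.0, 0.358, 0.934, -0.0]
contact_force: [2.1, -3.4, -11.4]
gripper_width: 0.127
```

```bash
python3 - <<'E'
from h import *
o=get_obs(); print(o['tcp_pos'],yaw(o['eef_rot']),o['contact_force'],o['torque'])
im=snap('wrist','w4.png')
s=snap('scene','s4.png')
cv2.imwrite('pics/c4.png',np.hstack([cv2.resize(im[140:340,150:350],(400,400)),cv2.resize(s[64:164,285:385],(400,400))])[:,:,::-1])
E
```

```text
[0.50120406 0.26013125 0.13901606] 137.98809674553618 [  2.06434589  -3.35568998 -11.42493097] [-0.55701446 -0.50918676  0.02008171]
```

View pics/c4.png

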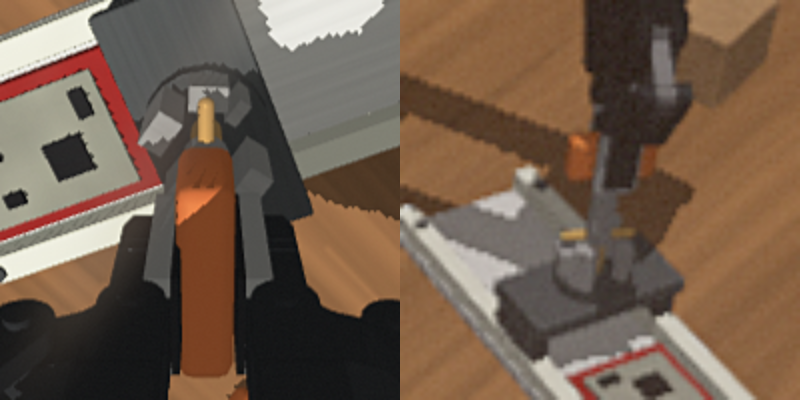

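Both crops show the handle and cross pin turned about 66° with the gripper, the pin standing above the collar. Next I'll lower it into the notch until the spring load leaves the wrist.

Call:
arm_command([
  [[0,0,0.2],[0,0,0],0],
  [[0,0,0.2],[0,0,0],0],
  [[0,0,0.2],[0,0,0],0],
  [[0,0,0],[0,0,0],0],
  [[0,0,0],[0,0,0],0],
])

```text
t: 7.7
tcp_pos: [0.5013, 0.2602, 0.1332]
eef_rot: [-0.0, 0.357, 0.934, -0.0]
contact_force: [2.3, -5.1, -10.8]
gripper_width: 0.13
```

Call:
arm_command([
  [[0,0,0.1],[0,0,0],0],
  [[0,0,0],[0,0,0],0],
  [[0,0,0],[0,0,0],0],
  [[0,0,0],[0,0,0],0],
  [[0,0,0],[0,0,0],0],
])

```text
t: 8.2
tcp_pos: [0.5013, 0.2603, 0.1323]
eef_rot: [-0.0, 0.357, 0.934, -0.0]
contact_force: [1.2, -4.8, -10.1]
gripper_width: 0.13
```

Still carrying the spring load, so I'll go on in 1 mm steps.

Call:
arm_command([
  [[0,0,0.1],[0,0,0],0],
  [[0,0,0.1],[0,0,0],0],
  [[0,0,0],[0,0,0],0],
  [[0,0,0],[0,0,0],0],
  [[0,0,0],[0,0,0],0],
])

```text
t: 8.7
tcp_pos: [0.5014, 0.2603, 0.1319]
eef_rot: [0.0, 0.357, 0.934, 0.0]
contact_force: [-1.4, -6.6, -0.4]
gripper_width: 0.126
```

The motion stopped at +13.8 mm and the load fell to 0, so the pin is seated in the notch. Now release and retreat straight up.

Call:
arm_command([
  [[0,0,0],[0,0,0],2.5],
  [[0,0,0],[0,0,0],4],
  [[0,0,0],[0,0,0],6],
  [[0,0,0],[0,0,0],6],
  [[0,0,0],[0,0,0],6],
])

```text
t: 9.2
tcp_pos: [0.5015, 0.2607, 0.1306]
eef_rot: [0.0, 0.357, 0.934, 0.0]
contact_force: [-0.3, 0.5, -0.5]
gripper_width: 0.703
```

Call:
arm_command([
  [[0,0,-1.5],[0,0,0],6],
  [[0,0,-3],[0,0,0],6],
  [[0,0,-4],[0,0,0],6],
  [[0,0,-3],[0,0,0],6],
  [[0,0,0],[0,0,0],6],
])

```text
t: 9.7
tcp_pos: [0.5037, 0.2613, 0.2505]
eef_rot: [0.004, 0.357, 0.934, 0.003]
contact_force: [0.8, 0.4, 0.8]
gripper_width: 0.704
```

```bash
python3 - <<'E'
from h import *
o=get_obs(); print(o['t'],o['tcp_pos'],yaw(o['eef_rot']),o['contact_force'])
im=snap('wrist','w5.png')
s=snap('scene','s5.png')
for g,z in (('orange_grip',.126),('black_grip',.112)): print([ (d,ray('scene',d['uv'],z).round(3)) for d in find_in(g,'scene')[:1]])
print(proj('wrist',[.5014,.26,.126]),proj('scene',[.5014,.26,.126]),proj('scene',[.5014,.26,.112]))
cv2.imwrite('pics/c5.png',np.hstack([cv2.resize(im[100:300,150:350],(400,400)),cv2.resize(s[64:164,285:385],(400,400))])[:,:,::-1])
E
```

```text
9.7 [0.50374375 0.26129398 0.25046773] 138.13566191441942 [0.75230594 0.37600081 0.80212083]
[({'uv': [337.1, 106.9], 'p': 0.66}, array([0.505, 0.255, 0.126]))]
[({'uv': [201.0, 262.1], 'p': 0.56}, array([ 0.57 , -0.186,  0.112]))]
[252.40333757 188.47449617] [337.12743364 104.91486965] [336.1785918  110.39817597]
```

View pics/c5.png

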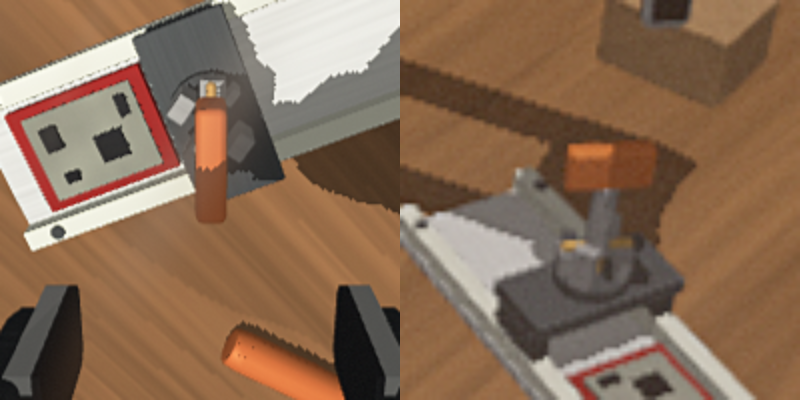

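The released handle stays raised and turned. The bar is still aligned with the jaws (about 66°), and the cross pin sits in the notch. The black grip hasn't moved. Handing in.

```bash
python3 -c "
from rig import *
print(finish_job(), get_obs()['t'])"
```

```text
the job is handed in; nothing more can be done
the job is handed in; nothing more can be done
```

The orange stop is raised and resting in its notch. I pulled the T-handle up about 21 mm, turned it about 66° (1.15 rad) anticlockwise, and lowered it until it seated. I then let go, moved clear, and handed the job in just under 10 s on the robot's clock.

- **Seating:** while lowering, the tool stopped about 13.8 mm above its starting height, and the spring load on the wrist dropped from about 10 N to 0.
- **After release:** the pictures show the handle still raised and turned, with the cross pin in the notch. The height in the scene picture agrees with about 14 mm raised to within 2 pixels. The wrist force was about 1 N, with nothing touching.
- **Black-handled stop:** its position in the scene camera is unchanged to within about half a pixel.

The top and wrist cameras placed the orange bar about 4 mm apart at first. A closer wrist picture settled it before the grasp. No other check failed or disagreed.

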